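# Clamp the print head in its flushing dock

### The arm

A 7-joint arm with a two-finger parallel gripper is mounted at the origin on a cart in front of the work surface, level with it; the furniture and walls round the work are solid. World frame = base frame: x ahead of the robot, y to its left, z up, the work surface at z = 0. Lengths are in mm, angles in rad, forces in N, time in s.
With the tool pointing down it reaches from about 425 to 875 mm from the base axis. Payload 9.9 kg.
Tool frame: the origin (TCP) lies between the finger pads; the fingertips stand 19 mm ahead of it and the grasp point (between the pads) is the TCP; z points along the fingers, y is the line along which they close (so a half turn about z gives the same grasp; the last joint's range is limited). The gripper opens to 85 mm and grips with 20 to 120 N. Pads are 22 mm wide; open, the fingers measure 114 mm over their backs; the gripper's body (76 mm by 85 mm) begins 54 mm behind the grasp point. The pads swing forward as they close: fully open they stand 13 mm farther back than shut.
Start: joints at [-1.424, 0.576, 0.025, 1.437, -0.015, 1.129, -0.057], TCP at [154.403, 657.107, 250.289] pointing down, gripper open.
Joint ranges: [-2.76, 2.76], [-0.34, 2.15], [-1.52, 1.57], [0.19, 2.46], [-1.09, 4.23], [0.17, 1.99], [-2.82, 2.82]. Speed limits (rad/s): [2.22, 2.22, 3.01, 3.01, 3.14, 3.14, 3.14].

### API

Orientations are given as a rotation vector (axis times angle).
In Python, from cell import ctrl, eyes, job_done gives the robot as it stands.
- The arm moves only by the tool move_arm, never from a script. Its argument "targets" is one flat list of numbers, 7 for each row, row after row: the shift along the tool's x, y, z in mm, then the turn, a rotation vector about the tool's x, y, z in rad, then the finger opening in mm, from 0 to 85.4. A call has 1 to 8 rows; each row shifts and turns the commanded pose from where the row before left it, along the tool's axes as they then stand; what a row does not reach is not made up. A row lasts 1/12 s, in which the tool goes at most 41.7 mm and 7.16 degrees, less where a joint would pass 70% of its speed; a pose out of reach is approached as far as the arm can. A call with a gripper value outside its range is refused whole. The fingers move at their own pace and stop on an object; "newtons" is the grip in N (left out, the last holds). Time passes only in rows, so rows that do not move let the fingers close. It gives the time, the measured TCP pose, the force, the opening and the grip force at its end, in the units of the state.
- ctrl.state(): the state, without advancing time (a new reading comes with each control period).
- eyes.capture(name): name is "scene" or "top" or "wrist"; returns a dict with "image" (420x560x3 uint8, blue, green, red), "mtx" (3x3 intrinsics, pixels), "R" (3x3) and "t" (3): a world point X has camera coordinates R X + t; the wrist camera has in their place "hand_eye" (4x4, takes a point from camera to tool coordinates, whose origin is the TCP and whose axes are the flange's). Camera axes: x right, y down, z forward; pixel columns grow to the right and rows downward; lengths in mm; the calibration is good to about 2 mm. A picture is of the moment at which its call begins: read the wrist's pose just before it. There is no depth.
- job_done(): hands the job in; it is judged then, once.
The state is a dict: "time": time; "joints": joint angles; "dq": joint speeds; "joint_efforts": joint torques, N m; "ee_pos": TCP position; "eef_rot": TCP orientation; "wrist_force": force on the tool from outside, world axes, zero at the start; "moment": the same for the moment, N m; "opening": opening from 0.0 (shut) to 1.0 (fully open); "grip_force": force on a finger pad.
Only numpy, scipy, OpenCV 4.12 (cv2) and the standard library are available. Lean on these libraries where they do the work, as an engineer would, in place of code of your own. Each camera call takes 0.05 s, during which the arm holds its last target. There are 200 camera calls.

### The job

Clamp the print head in the flushing dock. With the fingertips, first push the head along its guides until it is fully home against the back stop, then swing the clamp strap round until it lies squarely over the head, and last push the cam lever all the way down so that the strap's pad presses on the head. Do not lift the head, and leave the other things on the bench where they stand.

Things in the scene. Friction and masses are not known exactly. Their poses are not given: they have to be found in the camera images.
- dock: Flushing dock, fixed: base 140 x 152 mm, top 14 mm above the bench. Origin on the bench under the home place of the head's centre; +x runs along the guides to the back stop, +y from the head to the clamp post, z up. Seat top at z = 20 mm. Side guides at y = +-28.5 mm (6 mm thick, x -36 to +42, top z = 30) leave the head 1.5 mm a side; stop face at x = +36, top z = 48. The front (-x) is open.
- print_head: Print head, loose, 0.25 kg: block 72 long (x) x 48 x 40 mm high, black below, grey above, on the seat 12 to 22 mm short of the stop; slides with 1 to 3 N. Origin: centre of its underside, x along the dock's x; home is x = 0 in the dock's frame. A steel land amid its top (60 mm above the bench) takes the pad; four white ports 14 mm tall and a connector stand on it, 17 mm or more behind the centre.
- head_front (a point): Centre of the print head's flat front face (48 x 40 mm), the one to push on; 36 mm ahead (-x) of the head's origin and 20 mm above its underside.
- clamp_post (a point): Point on the vertical axis about which strap and cam lever turn together, 66 mm to the dock's +y of the head's home centre, 76 mm above the bench (mid-height of the strap). The fixed post is 30 mm thick up to z = 58 mm; the yoke on top reaches 107 mm.
- strap_nose (a point): Centre of the strap at its nose, above the pad, 66 mm from clamp_post. The strap is a steel bar 22 mm wide and 12 mm thick (70 to 82 mm above the bench while the lever is up); its rounded nose ends 11 mm beyond this point. Being 10 mm above the head's top, it can be pushed from the side by a fingertip passing over the head.
- swing (a joint): Strap angle about the post, rad. 0: over the head, pointing along the dock's -y, against a built-in stop; it grows as the strap is swung out to the dock's front: at 1.57 it points along the dock's -x (starts at 1.4 to 1.9). Seen from above it closes counter-clockwise. It stays where left and moves with about 1 N at the nose. With the head not home the ink ports are in its way.
- pad: Round rubber-faced pad, 17 mm across, on a spring plunger under the strap's nose. With the lever up it clears the head's top by about 3 mm; as the lever goes down strap and pad sink, meet the head about half-way and press with about 15 N at the end. (The origin given is not on the pad but on the post's axis, at bench height.)
- lever_grip (a point): Point on the centre line of the cam lever's black round grip, 80 mm from the lever's pivot; the grip is 17 mm thick and ends 18 mm beyond this point. The pivot is a horizontal pin on the post's axis, 98 mm above the bench. The lever always points away from the strap, on the other side of the post.
- cam_lever (a joint): Angle of the cam lever, rad. 0: raised 45 degrees above level; it grows as the grip is pushed down, to its stop at 0.84, where the lever is about 3 degrees below level. It is stiff (about 4 to 7 N at the grip) and stays where it is left; the cam locks itself.
- swab_jar: Bystander beside the dock: white jar with screw lid, 69 mm across, 74 mm tall. Origin at the centre of its underside.
- dropper: Bystander behind the dock: small white dropper bottle, 26 mm across, 44 mm tall. Origin at the centre of its underside.
- clear_cup: Bystander behind the clamp post: clear cup, 63 mm across, 62 mm tall. Origin at the centre of its underside.
- silver_tape: Bystander to the left of the dock: roll of tape, 55 mm across, 50 mm tall. Origin at the centre of its underside.
- card_tray: Bystander to the right: open cream card tray, 126 x 98 mm, 55 mm tall. Origin at the centre of its underside.
- thread_spool: Bystander farther right: standing thread spool, 30 mm across, 40 mm tall. Origin at the centre of its underside.

How it is judged (in metres and radians):
On the way, in this order (a step that is already met when the one before it is completed fails the run):
1. the print head is pushed home against the back stop (within 3 mm) (x of print_head in the frame of dock above -0.003 m), for 0.2 s.
2. the strap is swung over the head (within 0.09 rad), the cam lever still up (value of joint swing below 0.09 rad and value of joint cam_lever below 0.35 rad), for 0.2 s.
At the end, for the whole second after the job is handed in: The print head stands flat on the seat within 3 mm of the back stop, the strap lies over it (swing below 0.09 rad), the cam lever is down (above 0.76 of 0.84 rad) and the pad presses on the head with more than 6 N (x of print_head in the frame of dock above -0.003 m and angle between the z axis of print_head and the z axis of dock, either way round below 0.06 rad and value of joint swing below 0.09 rad and value of joint cam_lever above 0.76 rad and contact force between pad and print_head above 6 N and linear speed of print_head below 0.02 m/s); the robot touches nothing.
It fails at once if the print head is lifted off its seat or tipped (z of print_head in the frame of dock above 0.028 m or angle between the z axis of print_head and the z axis of dock, either way round above 0.2 rad).
It fails at once if the cam lever is pushed down while the strap is not over the head (value of joint cam_lever above 0.45 rad and value of joint swing above 0.2 rad).
It fails at once if a bystander is moved more than 20 mm (distance of any of swab_jar, dropper, clear_cup, silver_tape, card_tray, thread_spool from where it was at the start of the episode above 0.02 m).
It also fails if it takes over 51 s, if anything falls off the work surface, if the arm or the gripper's body presses on something with over 40 N, if the wrist force passes 120 N, or if a joint passes its speed limit or range.

## Working session

There is one attempt and no reset: what is moved stays moved. The work goes in short steps, Python scripts to look and compute and a tool call to move; the robot and the scene stay as the last step left them, time stands still between calls to the robot, and variables do not carry over. Pictures are saved under pics/ and viewed, at most 10 in all, crops included, and the job is handed in when it is done.

Besides the shell and the picture viewer there is one more tool, called in YAML: its name, and indented under it one key for each argument. move_arm: Moves the arm, as the interface text tells. Its arguments: {"type":"object","properties":{"targets":{"type":"array","items":{"type":"number"}},"newtons":{"type":"number"}},"required":["targets"]}

```bash
mkdir -p pics
python3 - <<'E'
from cell import ctrl,eyes
import cv2,pickle
s=ctrl.state();print(s)
d={}
for n in("scene","top"):
    c=eyes.capture(n);d[n]=c;cv2.imwrite(f"pics/{n}0.png",c["image"]);print(n,c["mtx"],c["R"],c["t"])
pickle.dump(d,open("cams.pkl","wb"))
E
```

```text
{'time': 0.0, 'joints': array([-1.42381278,  0.57652154,  0.02485077,  1.43789719, -0.01502261,
        1.12900886, -0.05650566]), 'dq': array([-3.52892789e-04, -4.75461249e-04, -4.26489973e-04, -5.10136144e-05,
        1.93831286e-04, -8.35458106e-04, -6.77198581e-04]), 'joint_efforts': array([ 2.44399380e-04, -7.65742135e+01,  2.24994287e+00, -2.85996473e+01,
        1.51914172e-02,  1.23447500e-02, -2.00519196e-05]), 'ee_pos': array([154.29333994, 656.69781196, 249.45370719]), 'eef_rot': array([-3.61675162e-01, -3.12058126e+00,  2.58536823e-03]), 'wrist_force': array([-0.22650827, -0.35431287, -0.19705522]), 'moment': array([-0.03991148,  0.0167356 ,  0.03696151]), 'grip_force': 0.0, 'opening': 1.0000304678680008}
scene [[452.57441427   0.         274.08857657]
 [  0.         452.57441427 207.42858403]
 [  0.           0.           1.        ]] [[ 0.60022311 -0.79982752 -0.00285749]
 [-0.49868062 -0.37143225 -0.7831703 ]
 [ 0.6253398   0.47150189 -0.6218007 ]] [-303.47467369  398.49937432  846.91957388]
top [[413.58138263   0.         284.40182773]
 [  0.         413.58138263 210.81248695]
 [  0.           0.           1.        ]] [[-0.01572862 -0.99979064 -0.01308783]
 [-0.98258663  0.01787898 -0.18494286]
 [ 0.18513814  0.00995103 -0.98266212]] [  68.06104393  606.42518349 1176.07650289]
```

View pics/scene0.png

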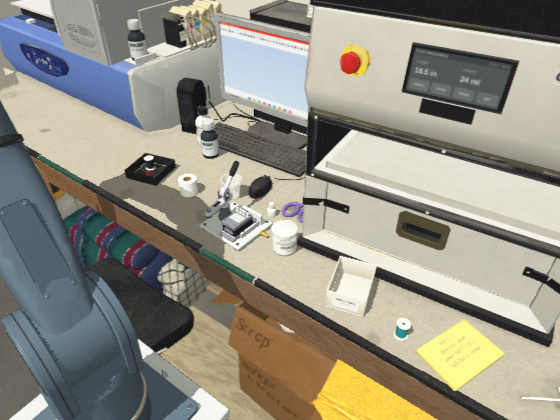

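View pics/top0.png

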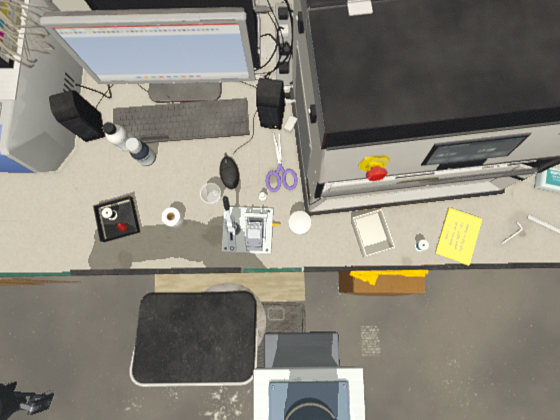

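The overview shows the dock near top-image pixel (247,230), with the post on the left, the head on the right and its open front towards the robot. The lever's dark grip is at (227,202), the jar at (300,222), the cup at (210,193), the dropper at (262,196) and the tape at (172,216).

```bash
cat > h.py <<'E'
import numpy as np,pickle,cv2
from scipy.spatial.transform import Rotation as Ro
def ray(c,u,v):
    d=c["R"].T@np.linalg.inv(c["mtx"])@[u,v,1]; return -c["R"].T@c["t"],d
def plane(c,u,v,z):
    o,d=ray(c,u,v); return o+d*(z-o[2])/d[2]
def tri(obs):
    A=np.zeros((3,3));b=np.zeros(3);L=[]
    for c,u,v in obs:
        o,d=ray(c,u,v);d/=np.linalg.norm(d);P=np.eye(3)-np.outer(d,d);A+=P;b+=P@o
    X=np.linalg.solve(A,b)
    return X,[proj(c,X)-[u,v] for c,u,v in obs]
def proj(c,X):
    p=c["mtx"]@(c["R"]@np.asarray(X,float)+c["t"]);return p[:2]/p[2]
def wrist(name):
    from cell import ctrl,eyes
    s=ctrl.state();c=eyes.capture("wrist")
    T=np.eye(4);T[:3,:3]=Ro.from_rotvec(s["eef_rot"]).as_matrix();T[:3,3]=s["ee_pos"]
    M=np.linalg.inv(T@c["hand_eye"]);c["R"]=M[:3,:3];c["t"]=M[:3,3]
    pickle.dump(c,open(name+".pkl","wb"));cv2.imwrite(f"pics/{name}.png",c["image"]);return c,s
def load(n): return pickle.load(open(n+".pkl","rb"))
def totool(s,dw): return Ro.from_rotvec(s["eef_rot"]).inv().apply(dw)
E
python3 - <<'E'
from h import *
from cell import ctrl,eyes
d=pickle.load(open("cams.pkl","rb"));c=d["top"]
for p in[(223,207),(273,208),(272,252),(222,252)]:print(plane(c,*p,14).round())
for n,p,z in[("jar",(300,222),74),("cup",(210,193),62),("drop",(262,196),44),("tape",(172,216),50),("grip",(227,202),150)]:print(n,plane(c,*p,z).round())
s=ctrl.state();print(Ro.from_rotvec(s["eef_rot"]).as_matrix().round(3))
w=eyes.capture("wrist");print(w["hand_eye"],w["mtx"])
E
```

```text
[631. 248.  14.]
[625.  93.  14.]
[489.  98.  14.]
[492. 250.  14.]
jar [570.  13.  74.]
cup [665. 280.  62.]
drop [657. 125.  44.]
tape [599. 396.  50.]
grip [618. 215. 150.]
[[-0.974  0.229 -0.   ]
 [ 0.229  0.974 -0.001]
 [-0.    -0.001 -1.   ]]
[[ 1.55300436e-03 -9.54126212e-01 -2.99400669e-01  7.62208036e+01]
 [ 9.99998550e-01  1.27255355e-03  1.13167887e-03  4.49519258e-01]
 [-6.98761093e-04 -2.99401992e-01  9.54126804e-01 -1.23896173e+02]
 [ 0.00000000e+00  0.00000000e+00  0.00000000e+00  1.00000000e+00]] [[327.93938446   0.         277.30208138]
 [  0.         327.93938446 209.29366091]
 [  0.           0.           1.        ]]
```

move_arm:
  targets: [0, 0, 0, 0, 0, -0.115, 40, 0, 0, 0, 0, 0, -0.116, 0, -23, -31, 0, 0, 0, 0, 0, -23, -31, 0, 0, 0, 0, 0, -23, -31, 0, 0, 0, 0, 0, -23, -31, 0, 0, 0, 0, 0, -23, -31, 0, 0, 0, 0, 0, -23, -31, 0, 0, 0, 0, 0]

```text
time: 0.82
ee_pos: [293.2, 469.3, 250.2]
eef_rot: [0.0, -3.142, 0.0]
wrist_force: [0.4, -0.1, -0.3]
opening: -0.002
grip_force: 0.0
```

move_arm:
  targets: [-23, -31, 0, 0, 0, 0, 0, -23, -31, 0, 0, 0, 0, 0, -23, -31, 0, 0, 0, 0, 0, -23, -31, 0, 0, 0, 0, 0, -23, -31, 0, 0, 0, 0, 0, -23, -31, 0, 0, 0, 0, 0, -23, -31, 0, 0, 0, 0, 0, -23, -31, 0, 0, 0, 0, 0]

```text
time: 1.48
ee_pos: [477.2, 221.4, 250.3]
eef_rot: [0.0, -3.142, -0.0]
wrist_force: [0.6, 0.3, -0.4]
opening: 0.001
grip_force: 0.0
```

move_arm:
  targets: [-23, -30, 0, 0, 0, 0, 0, -20, -28, 0, 0, 0, 0, 0, 0, 0, 0, 0, 0, 0, 0, 0, 0, 0, 0, 0, 0, 0]

```text
time: 1.82
ee_pos: [520.4, 162.9, 250.0]
eef_rot: [-0.007, -3.141, 0.001]
wrist_force: [-0.1, 1.1, -0.2]
opening: -0.002
grip_force: 0.0
```

Run:
```python
from h import *
c,s=wrist("w1");print(s["time"],s["ee_pos"],s["opening"],s["wrist_force"]);print(Ro.from_rotvec(s["eef_rot"]).as_matrix().round(3))
cv2.imwrite("pics/w1b.png",cv2.resize(c["image"],(800,600),interpolation=cv2.INTER_CUBIC))
```

```text
1.8167 [520.39517094 162.88380293 249.99754442] -0.0024189105727017712 [-0.10515969  1.08298991 -0.24704656]
[[-1.     0.004 -0.   ]
 [ 0.004  1.    -0.001]
 [ 0.    -0.001 -1.   ]]
```

View pics/w1b.png

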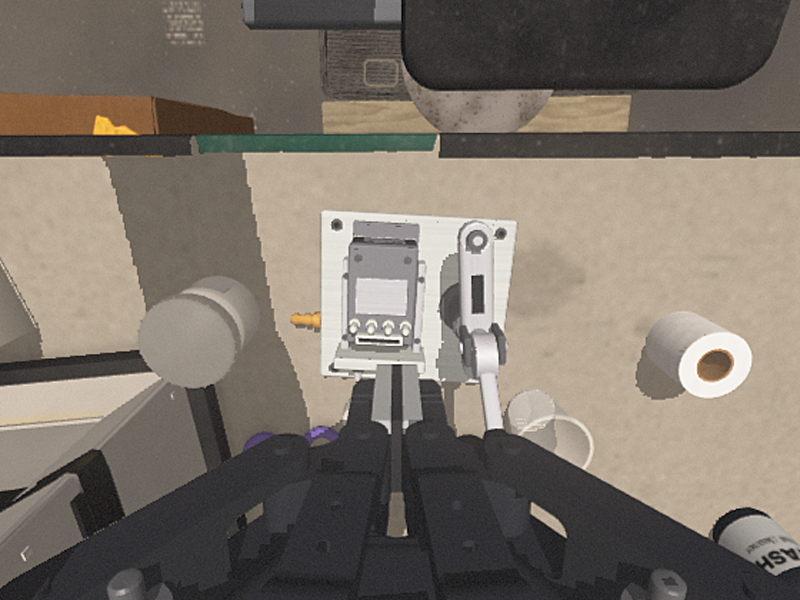

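The wrist view (800x600) shows the head with its front top edge at (348–418, 240) and ports at row 327. The strap points to the dock front, with its nose screw at (477,240), the post yoke at about (485,350) and the lever running to (492,430). The dock front corners are at (322,210) and (517,220), and the jar is at (200,330).

Run:
```python
from h import *
c=load("w1")
k=1/1.4286
for n,p,z in[("dockFL",(322,210),14),("dockFR",(517,220),14),("dockBL",(321,375),14),("headFL",(349,241),60),("headFR",(418,241),60),("land",(381,297),60),("port L",(354,324),74),("port R",(405,326),74),("nose screw",(477,240),82),("strap tip",(475,221),82),("yoke",(485,352),105),("hinge",(467,340),76),("stopL",(340,347),48),("stopR",(424,350),48),("jar",(190,345),74)]:
    print(n,plane(c,p[0]*k,p[1]*k,z).round(1))
```

```text
dockFL [486.2 107.1  14. ]
dockFR [494.2 255.9  14. ]
dockBL [624.6  99.3  14. ]
headFL [501.6 131.6  60. ]
headFR [501.7 178.2  60. ]
land [541.3 152.7  60. ]
port L [556.2 134.6  74. ]
port R [557.7 169.4  74. ]
nose screw [497.2 214.3  82. ]
strap tip [485.3 212.4  82. ]
yoke [563.5 218.7 105. ]
hinge [567.3 211.8  76. ]
stopL [584.3 120.9  48. ]
stopR [587.  184.2  48. ]
jar [571.4  20.5  74. ]
```

move_arm:
  targets: [30, -15, 0, 0, 0, 0, 0, 30, -15, 0, 0, 0, 0, 0, 15, 0, 0, 0, 0, 0, 0, 0, 0, 0, 0, 0, 0, 0]

```text
time: 2.2
ee_pos: [440.5, 135.7, 250.3]
eef_rot: [0.004, -3.139, -0.0]
wrist_force: [-0.4, 0.3, -1.0]
opening: -0.002
grip_force: 0.0
```

Run:
```python
from h import *
c,s=wrist("w2");print(s["time"],s["ee_pos"],s["wrist_force"])
cv2.imwrite("pics/w2b.png",cv2.resize(c["image"][120:360,140:460],(800,600),interpolation=cv2.INTER_CUBIC))
```

```text
2.2 [440.48009793 135.70724903 250.34834295] [-0.39219866  0.29708366 -0.96211003]
```

View pics/w2b.png

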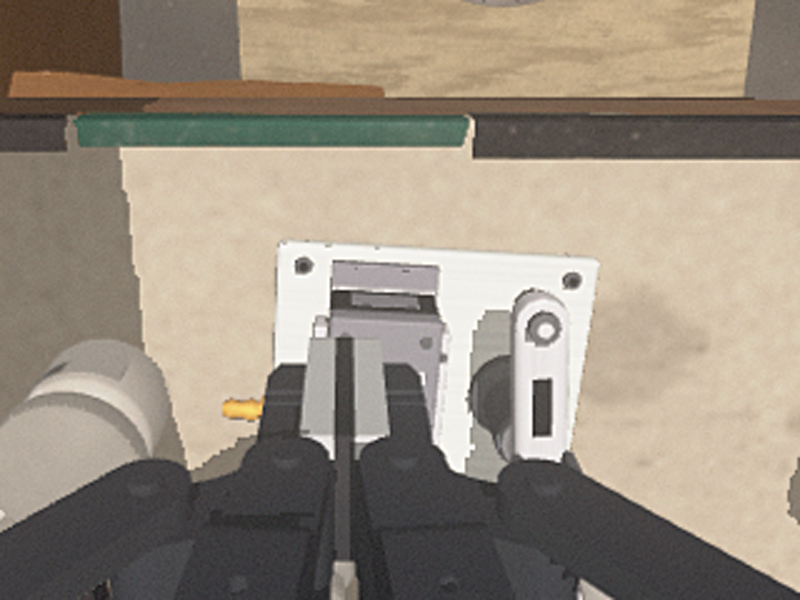

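The second view (2.5x crop, offset 140,120) shows the head's top front edge from about (330,320) to (447,322) and the strap screw at (545,329). The dock front corners are at (278,242) and (598,262). The dock is yawed only a few degrees.

Run:
```python
from h import *
a,b=load("w1"),load("w2");k=1/1.4286
for n,p,q in[("dockFL",(322,210),(278,242)),("dockFR",(517,220),(598,261)),("screw",(477,240),(545,329)),("screwFL",(337,224),(303,265)),("screwFR",(501,233),(572,281)),("headFR",(418,244),(446,321)),("slot top",(477,277),(542,380))]:
    X,e=tri([(a,p[0]*k,p[1]*k),(b,140+q[0]/2.5,120+q[1]/2.5)]);print(n,X.round(1),np.round(e,1).tolist())
for q in[(330,319),(446,321)]:print(plane(b,140+q[0]/2.5,120+q[1]/2.5,60).round(1))
```

```text
dockFL [486.5 106.6  12.5] [[-0.3, 0.1], [0.3, -0.1]]
dockFR [493.8 255.   16.7] [[-0.2, 0.1], [0.2, -0.0]]
screw [496.2 213.6  87.2] [[0.2, -0.1], [-0.2, 0.1]]
screwFL [496.6 118.1  15.9] [[-0.2, 0.1], [0.2, -0.1]]
screwFR [503.5 243.4  17.4] [[-0.1, 0.0], [0.1, -0.0]]
headFR [502.5 178.3  66.1] [[0.4, -0.1], [-0.4, 0.1]]
slot top [521.6 215.9  80.3] [[0.2, -0.1], [-0.2, 0.1]]
[504.4 131.2  60. ]
[505.1 179.5  60. ]
```

move_arm:
  targets: [-10, 10, 38, 0, 0, 0, 0, -10, 10, 38, 0, 0, 0, 0, -10, 2, 39, 0, 0, 0, 0, 0, 0, 40, 0, 0, 0, 0, 0, 0, 40, 0, 0, 0, 0, 0, 0, 4, 0, 0, 0, 0, 0, 0, 0, 0, 0, 0, 0, 0, 0, 0, 0, 0, 0, 0]

```text
time: 2.92
ee_pos: [475.2, 158.0, 52.4]
eef_rot: [-0.001, 3.141, 0.001]
wrist_force: [0.9, 0.4, 0.5]
opening: 0.003
grip_force: 0.0
```

Run:
```python
from h import *
from cell import eyes
c,s=wrist("w3");print(s["time"],s["ee_pos"],s["wrist_force"])
cv2.imwrite("pics/w3b.png",cv2.resize(c["image"],(800,600)))
```

```text
2.9167 [475.18350483 157.95342726  52.38842603] [0.89062349 0.36518991 0.53739852]
```

View pics/w3b.png

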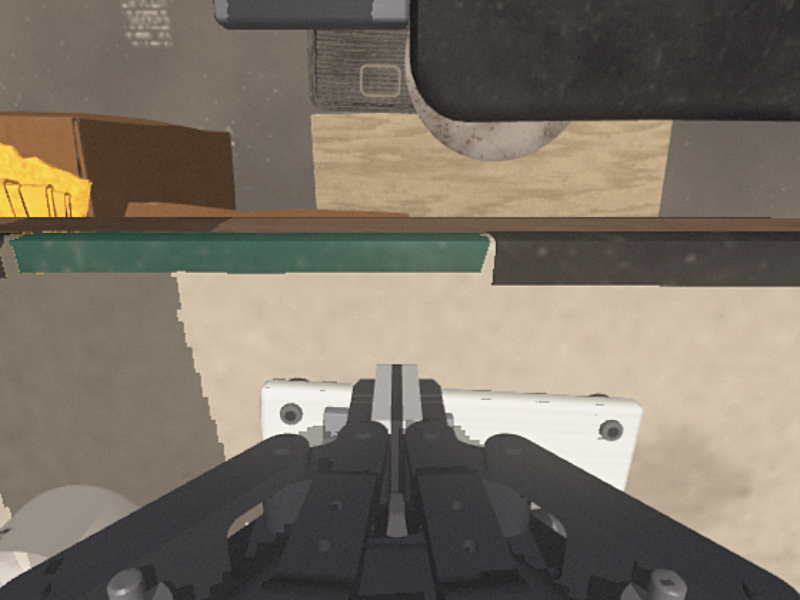

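The closed fingers are in front of the head at column 397, centred on the seat, which spans about 325–455. I'll push now.

move_arm:
  targets: [-8, -1, 0, 0, 0, 0, 0, -8, -1, 0, 0, 0, 0, 0, -4, 0, 0, 0, 0, 0, 0, -4, 0, 0, 0, 0, 0, 0, -4, -1, 0, 0, 0, 0, 0, -3, 0, 0, 0, 0, 0, 0]

```text
time: 3.47
ee_pos: [505.0, 153.8, 51.9]
eef_rot: [-0.0, -3.14, 0.0]
wrist_force: [-5.7, -0.2, 5.9]
opening: -0.002
grip_force: 3.2
```

move_arm:
  targets: [-3, 0, 0, 0, 0, 0, 0, 0, 0, 0, 0, 0, 0, 0]

```text
time: 3.63
ee_pos: [508.4, 153.8, 51.8]
eef_rot: [-0.0, -3.141, 0.0]
wrist_force: [-2.9, -0.8, 2.3]
opening: 0.003
grip_force: 2.1
```

move_arm:
  targets: [-2, 0, 0, 0, 0, 0, 0, 0, 0, 0, 0, 0, 0, 0]

```text
time: 3.8
ee_pos: [510.0, 153.9, 51.7]
eef_rot: [-0.0, -3.14, 0.0]
wrist_force: [-4.8, -0.0, 4.4]
opening: 0.003
grip_force: 2.6
```

move_arm:
  targets: [-2, 0, 0, 0, 0, 0, 0, 0, 0, 0, 0, 0, 0, 0]

```text
time: 3.97
ee_pos: [510.5, 153.8, 51.5]
eef_rot: [0.0, -3.138, 0.001]
wrist_force: [-9.8, -0.6, 6.9]
opening: -0.001
grip_force: 4.8
```

move_arm:
  targets: [-2, 0, 0, 0, 0, 0, 0, 0, 0, 0, 0, 0, 0, 0]

```text
time: 4.13
ee_pos: [510.5, 153.8, 51.3]
eef_rot: [0.001, -3.134, 0.002]
wrist_force: [-14.5, 0.5, 11.4]
opening: -0.002
grip_force: 7.8
```

move_arm:
  targets: [-2, 0, 0, 0, 0, 0, 0, 0, 0, 0, 0, 0, 0, 0]

```text
time: 4.3
ee_pos: [510.6, 153.7, 51.2]
eef_rot: [0.002, -3.131, 0.003]
wrist_force: [-21.9, 1.1, 17.7]
opening: 0.0
grip_force: 10.9
```

move_arm:
  targets: [0, 0, 0, 0, 0, 0, 0, 20, 0, 0, 0, 0, 0, 0, 10, 0, -35, 0, 0, 0, 0, 0, 15, -40, 0, 0, 0, 0, 0, 40, 0, 0, 0, 0, 0, -10, 40, 0, 0, 0, 0, 0, -10, 5, 0, 0, 0, 0, 0, 0, 0, 0, 0, 0, 0]

```text
schema error: expected a multiple of 7 numbers
```

Run:
```python
from h import *
from cell import eyes
c,s=wrist("w4");print(s["time"],s["ee_pos"],s["wrist_force"])
cv2.imwrite("pics/w4b.png",cv2.resize(c["image"],(800,600)))
P=np.array([562,218]);ux=np.array([.9986,-.052]);uy=np.array([.052,.9986])
for th in np.arange(1.6,-.05,-.1):
    r=50;d=np.array([-np.sin(th),-np.cos(th)]);n=np.array([np.cos(th),-np.sin(th)])
    W=lambda v:ux*v[0]+uy*v[1]
    nw=W(n);sup=11*abs(nw[0])+14.5*abs(nw[1])
    p=P+r*W(d)-(11+sup)*nw;print(round(th,2),p.round(1))
```

```text
4.3 [510.61042131 153.71337819  51.17768481] [-21.88872809   1.12346195  17.65171879]
1.6 [514.3 248.3]
1.5 [511.5 242.8]
1.4 [509.2 238.6]
1.3 [507.2 234. ]
1.2 [505.7 229.1]
1.1 [504.6 223.9]
1.0 [504.2 218.4]
0.9 [504.3 212.8]
0.8 [505.2 207. ]
0.7 [506.7 201.3]
0.6 [509.  195.6]
0.5 [512.  190.1]
0.4 [515.7 184.9]
0.3 [520.1 180.1]
0.2 [525.1 175.9]
0.1 [530.6 172.2]
-0.0 [536.7 169.3]
```

View pics/w4b.png

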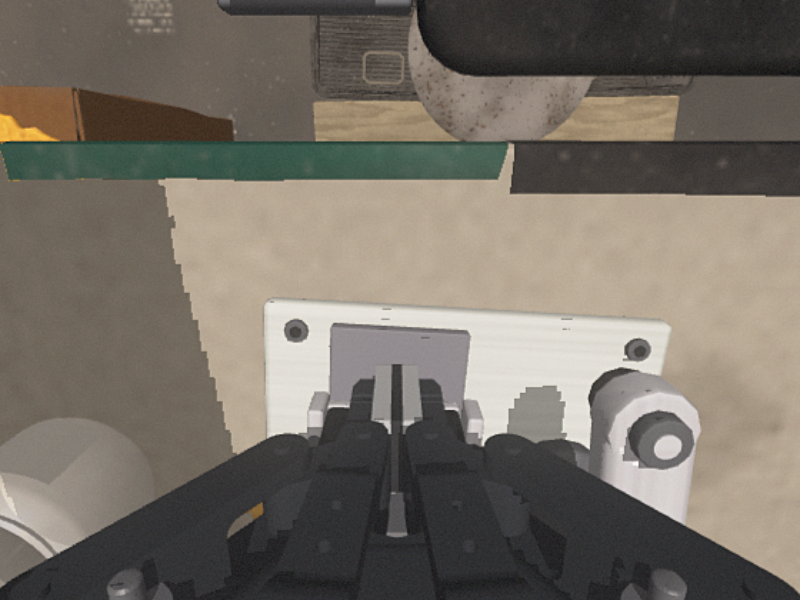

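The fingers are against the head front, and the guides' front ends at (318,405) and (473,410) are level with the fingertips, so the head is home. Next I back off and go round to the strap's outer side.

move_arm:
  targets: [0, 0, 0, 0, 0, 0, 0, 20, 0, 0, 0, 0, 0, 0, 10, 0, -38, 0, 0, 0, 0, 0, 15, -38, 0, 0, 0, 0, 0, 40, 0, 0, 0, 0, 0, -10, 40, 0, 0, 0, 0, 0, -16, 4, 0, 0, 0, 0, 0, 0, 0, 0, 0, 0, 0, 0]

```text
time: 5.02
ee_pos: [515.4, 257.4, 128.4]
eef_rot: [-0.006, 3.137, 0.005]
wrist_force: [1.1, -1.0, -0.9]
opening: -0.003
grip_force: 0.0
```

Run:
```python
from h import *
from cell import eyes
c,s=wrist("w5");print(s["time"],s["ee_pos"],s["wrist_force"])
cv2.imwrite("pics/w5b.png",cv2.resize(c["image"],(800,600)))
```

```text
5.0167 [515.44493204 257.39257292 128.41357147] [ 1.14628275 -1.01308364 -0.91812457]
```

View pics/w5b.png

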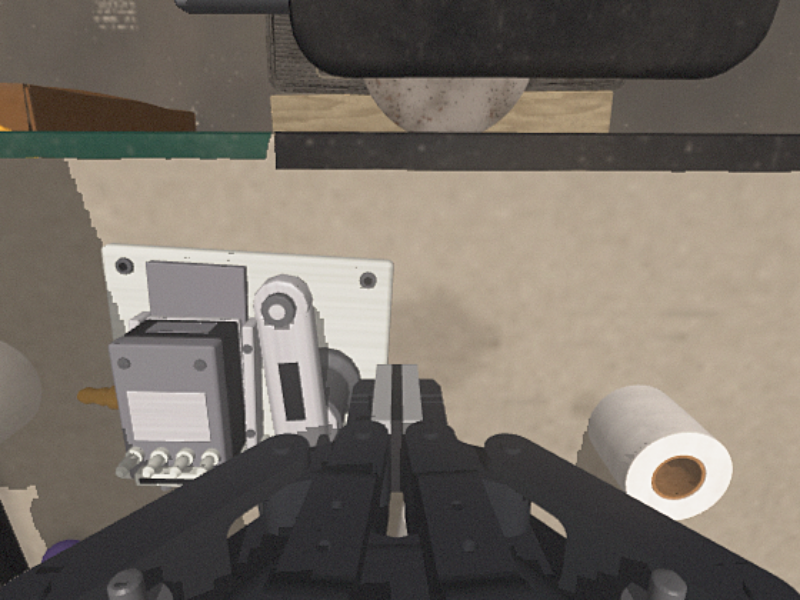

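The strap is at left, from (280,310) to (300,420), and the fingers at (397,390) are clear on its outer side. I'll lower and sweep.

move_arm:
  targets: [0, 0, 21, 0, 0, 0, 0, 0, 0, 21, 0, 0, 0, 0, 5, -9, 0, 0, 0, 0, 0, 0, -9, 0, 0, 0, 0, 0, 4, -10, 0, 0, 0, 0, 0, 0, 0, 0, 0, 0, 0, 0]

```text
time: 5.57
ee_pos: [503.5, 221.9, 86.5]
eef_rot: [0.005, 3.141, -0.002]
wrist_force: [0.6, -1.3, 0.1]
opening: -0.0
grip_force: 0.0
```

move_arm:
  targets: [1, -6, 0, 0, 0, 0, 0, 1, -6, 0, 0, 0, 0, 0, 0, -6, 0, 0, 0, 0, 0, -1, -5, 0, 0, 0, 0, 0, -2, -6, 0, 0, 0, 0, 0, -2, -5, 0, 0, 0, 0, 0, -3, -6, 0, 0, 0, 0, 0, -3, -5, 0, 0, 0, 0, 0]

```text
time: 6.23
ee_pos: [512.7, 179.4, 85.2]
eef_rot: [-0.0, -3.141, 0.0]
wrist_force: [-0.8, 0.9, 0.6]
opening: -0.005
grip_force: 0.6
```

Run:
```python
from h import *
from cell import eyes
c,s=wrist("w6");print(s["time"],s["ee_pos"],s["wrist_force"])
cv2.imwrite("pics/w6b.png",cv2.resize(c["image"],(800,600)))
```

```text
6.2333 [512.73977355 179.38089406  85.20007477] [-0.75265451  0.85714055  0.619335  ]
```

View pics/w6b.png

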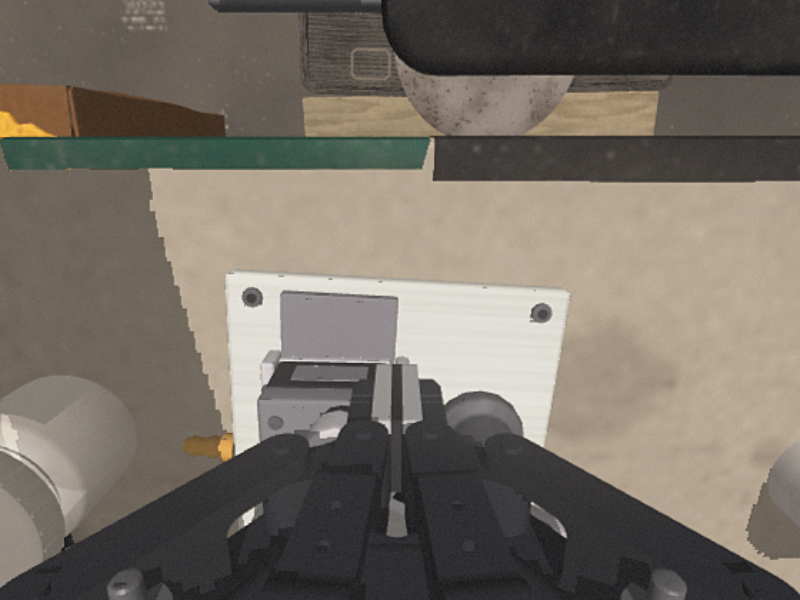

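The strap's nose now shows ahead of the fingers at (330,425), over the head, so it is following. I'll push on until the built-in stop.

move_arm:
  targets: [-5, -4, 0, 0, 0, 0, 0, -5, -3, 0, 0, 0, 0, 0, -5, -2, 0, 0, 0, 0, 0, -4, -1, 0, 0, 0, 0, 0, 0, 0, 0, 0, 0, 0, 0]

```text
time: 6.7
ee_pos: [532.7, 169.7, 85.2]
eef_rot: [0.001, 3.141, -0.0]
wrist_force: [0.7, 0.0, -0.0]
opening: 0.001
grip_force: 0.0
```

move_arm:
  targets: [-3, 0, 0, 0, 0, 0, 0, 0, 0, 0, 0, 0, 0, 0]

```text
time: 6.87
ee_pos: [535.0, 170.4, 85.3]
eef_rot: [-0.0, 3.141, 0.0]
wrist_force: [-0.7, 0.4, -0.4]
opening: 0.003
grip_force: 0.0
```

move_arm:
  targets: [-2, 0, 0, 0, 0, 0, 0, 0, 0, 0, 0, 0, 0, 0]

```text
time: 7.03
ee_pos: [536.7, 170.4, 85.3]
eef_rot: [-0.001, 3.141, 0.0]
wrist_force: [-0.2, -1.5, -0.2]
opening: -0.003
grip_force: 0.2
```

move_arm:
  targets: [-2, 0, 0, 0, 0, 0, 0, 0, 0, 0, 0, 0, 0, 0]

```text
time: 7.2
ee_pos: [537.2, 170.3, 85.1]
eef_rot: [0.001, -3.139, 0.001]
wrist_force: [-5.8, -0.7, 3.0]
opening: -0.0
grip_force: 2.8
```

The force rose at x = 537, as predicted for the stop. I'll hold briefly, back off, rise and go above the lever.

move_arm:
  targets: [-2, 0, 0, 0, 0, 0, 0, 0, 0, 0, 0, 0, 0, 0, 0, 0, 0, 0, 0, 0, 0, 14, 0, 0, 0, 0, 0, 0, 0, 0, -40, 0, 0, 0, 0, 0, 0, -40, 0, 0, 0, 0, 0, 0, -40, 0, 0, 0, 0]

```text
time: 7.78
ee_pos: [526.1, 170.3, 206.6]
eef_rot: [0.001, -3.141, 0.0]
wrist_force: [1.2, -0.0, -0.5]
opening: -0.003
grip_force: 0.0
```

move_arm:
  targets: [-12, 33, 0, 0, 0, 0, 0, -12, 33, 0, 0, 0, 0, 0, -13, 32, 0, 0, 0, 0, 0, 0, 0, 0, 0, 0, 0, 0, 0, 0, 0, 0, 0, 0, 0]

```text
time: 8.2
ee_pos: [563.5, 270.9, 205.0]
eef_rot: [-0.006, 3.141, 0.002]
wrist_force: [-0.1, -0.6, 0.5]
opening: -0.0
grip_force: 0.0
```

Run:
```python
from h import *
from cell import eyes
c,s=wrist("w7");print(s["time"],s["ee_pos"],s["wrist_force"])
cv2.imwrite("pics/w7b.png",cv2.resize(c["image"],(800,600)))
```

```text
8.2 [563.52488842 270.91413018 204.9956136 ] [-0.06303563 -0.60123523  0.51983742]
```

View pics/w7b.png

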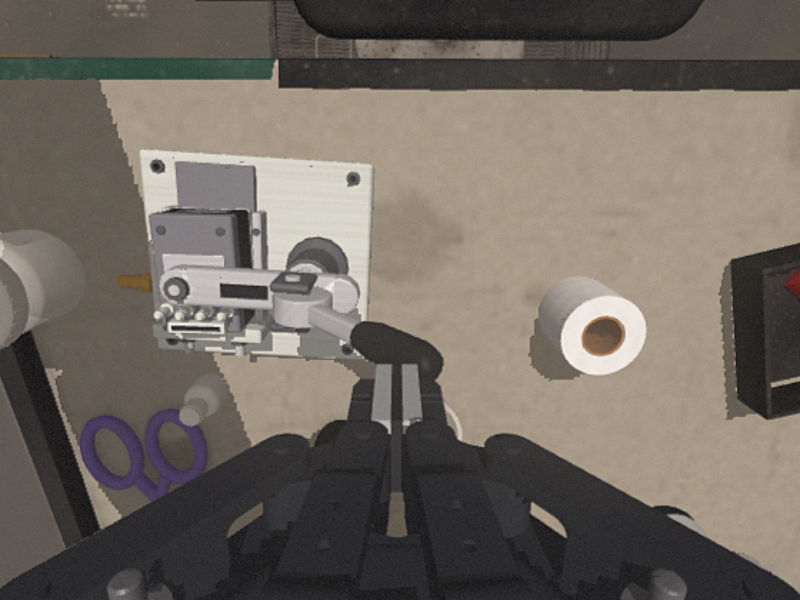

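The strap lies squarely over the head, with its nose screw at (176,290). The lever's black grip runs from (365,335) to (432,362), just under and ahead of the fingertips at (397,370). I'll check that against the predicted grip position.

Run:
```python
from h import *
c=load("w7")
ux=np.array([.9986,-.052]);uy=np.array([.052,.9986])
for r in(62,80,98):
    h=r*.7071;p=np.r_[np.array([562,218])+h*uy,98+h];print(r,p.round(1),(proj(c,p)*1.4286).round())
print((proj(c,[563.5,271,186])*1.4286).round(), plane(c,176/1.4286,290/1.4286,82).round(1), plane(c,430/1.4286,358/1.4286,167).round(1))
```

```text
62 [564.3 261.8 141.8] [373. 339.]
80 [564.9 274.5 154.6] [403. 353.]
98 [565.6 287.2 167.3] [437. 368.]
[395. 387.] [560.4 150.9  82. ] [561.5 284.3 167. ]
```

move_arm:
  targets: [0, 0, 12, 0, 0, 0, 0, 0, 3, 7, 0, 0, 0, 0, 0, 3, 7, 0, 0, 0, 0, 0, 4, 7, 0, 0, 0, 0, 0, 4, 8, 0, 0, 0, 0, 0, 3, 7, 0, 0, 0, 0, 0, 3, 8, 0, 0, 0, 0]

```text
time: 8.83
ee_pos: [564.3, 289.2, 150.1]
eef_rot: [-0.0, 3.139, 0.003]
wrist_force: [0.6, 1.9, 5.2]
opening: 0.001
grip_force: 2.1
```

move_arm:
  targets: [0, 2, 8, 0, 0, 0, 0, 0, 2, 8, 0, 0, 0, 0, 0, 2, 6, 0, 0, 0, 0, 0, 0, 0, 0, 0, 0, 0]

```text
time: 9.17
ee_pos: [563.7, 294.2, 126.6]
eef_rot: [0.0, 3.141, -0.0]
wrist_force: [0.5, -0.6, -0.2]
opening: 0.0
grip_force: 0.0
```

move_arm:
  targets: [0, 0, 4, 0, 0, 0, 0, 0, 0, 0, 0, 0, 0, 0]

```text
time: 9.33
ee_pos: [563.6, 294.3, 123.3]
eef_rot: [-0.0, 3.141, 0.001]
wrist_force: [1.4, 1.5, 1.8]
opening: 0.001
grip_force: 0.8
```

move_arm:
  targets: [0, 0, 3, 0, 0, 0, 0, 0, 0, 0, 0, 0, 0, 0]

```text
time: 9.5
ee_pos: [563.8, 294.4, 121.1]
eef_rot: [-0.0, 3.141, 0.001]
wrist_force: [-0.3, 0.2, 8.2]
opening: -0.002
grip_force: 4.3
```

move_arm:
  targets: [0, 0, 3, 0, 0, 0, 0, 0, 0, 0, 0, 0, 0, 0]

```text
time: 9.67
ee_pos: [564.3, 294.5, 120.2]
eef_rot: [0.0, 3.139, 0.003]
wrist_force: [-6.1, -0.7, 27.2]
opening: 0.001
grip_force: 13.0
```

move_arm:
  targets: [0, 0, 3, 0, 0, 0, 0, 0, 0, 0, 0, 0, 0, 0]

```text
time: 9.83
ee_pos: [565.3, 294.6, 119.4]
eef_rot: [0.001, 3.136, 0.005]
wrist_force: [-8.4, -3.5, 43.6]
opening: 0.002
grip_force: 21.6
```

move_arm:
  targets: [0, 0, 2, 0, 0, 0, 0, 0, 0, 0, 0, 0, 0, 0]

```text
time: 10.0
ee_pos: [566.3, 294.6, 119.0]
eef_rot: [0.002, 3.134, 0.006]
wrist_force: [-9.4, -5.6, 54.7]
opening: -0.001
grip_force: 27.0
```

The lever is on its stop. I'll lift clear and check.

move_arm:
  targets: [0, 0, -10, 0, 0, 0, 0, 0, 0, -30, 0, 0, 0, 0, 10, 0, -40, 0, 0, 0, 0, 30, 0, -20, 0, 0, 0, 0, 30, 0, 0, 0, 0, 0, 0, 10, 0, 0, 0, 0, 0, 0, 0, 0, 0, 0, 0, 0, 0, 0, 0, 0, 0, 0, 0, 0]

```text
time: 10.67
ee_pos: [483.2, 293.8, 212.2]
eef_rot: [0.001, -3.141, 0.001]
wrist_force: [0.4, 0.6, -0.7]
opening: -0.001
grip_force: 0.0
```

Run:
```python
from h import *
from cell import eyes
c,s=wrist("w8");print(s["time"],s["ee_pos"],s["wrist_force"])
cv2.imwrite("pics/w8b.png",cv2.resize(c["image"],(800,600)))
```

```text
10.6667 [483.19987142 293.79963011 212.20977217] [ 0.36144949  0.59849263 -0.69134481]
```

View pics/w8b.png

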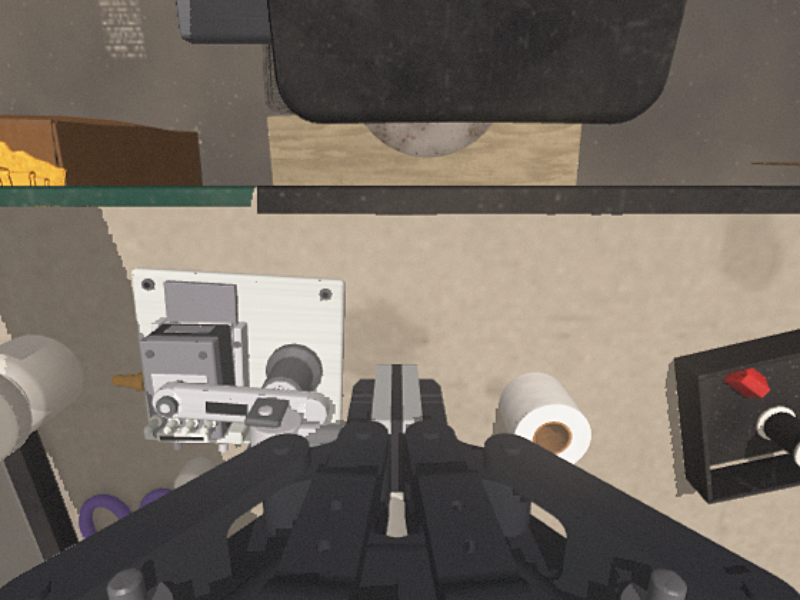

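The strap still lies over the head, with its screw at (166,406), and the lever runs level to the right. One numeric check on the swing angle before handing in.

Run:
```python
from h import *
a,b=load("w7"),load("w8");k=1/1.4286
f=lambda c,p,z:plane(c,p[0]*k,p[1]*k,z)
# slot ends of strap and nose screw, dock front screws for reference
for c,z,S,L,R in((a,82,(176,290),(157,166),(353,179)),(b,78,(166,406),(148,284),(325,294))):
    s=f(c,S,z);l=f(c,L,14);r=f(c,R,14);y=(r-l)/np.linalg.norm(r-l);x=np.array([y[1],-y[0],0]);print((s-l)[:2]@x[:2],(s-l)[:2]@y[:2])
```

```text
61.27018443198534 37.709631483632705
58.796544008859186 37.447578051976684
```

Run:
```python
from h import *
for n,z,p in(("w7",82,(244,292)),("w8",78,(225,408))):
    c=load(n);g=c["image"].max(2);u,v=np.array(p)/1.4286
    m=(g<70).astype(np.uint8);k,lab,st,ce=cv2.connectedComponentsWithStats(m)
    i=lab[int(v),int(u)];ys,xs=np.nonzero(lab==i);print(n,i,st[i],ce[i])
    P=np.array([plane(c,a,b,z)[:2] for a,b in zip(xs,ys)]);q=P-P.mean(0)
    w,V=np.linalg.eigh(q.T@q);d=V[:,1]*np.sign(V[1,1]);print(P.mean(0).round(1),"dir",np.arctan2(d[0],d[1]).round(3),"(dock y 0.052)")
```

```text
w7 171 [154 199  33  10 287] [170.08013937 203.54006969]
[560.6 187.6] dir 0.054 (dock y 0.052)
w8 353 [144 281  28   9 174] [157.3908046  285.44252874]
[559.3 187.9] dir 0.073 (dock y 0.052)
```

The swing is within about 0.02 rad of zero, so I'm handing in.

```bash
python3 -c "
from cell import job_done
print(job_done())"
```

```text
the job is handed in; nothing more can be done
None
```

The job is handed in at about 11 s of robot time: I pushed the head to its stop, swung the strap over it (within about 0.02 rad of square) and pushed the lever to its stop. I did not measure the pad's force on the head, and no verdict came back.

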